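Load the roller mixer from the gravity vial rack

ROBOT

A 7-joint arm with a two-finger parallel gripper is mounted at the origin on the work surface. World frame = base frame: x ahead of the robot, y to its left, z up, the work surface at z = 0. Lengths are in m, angles in rad, forces in N, time in s.
With the tool pointing down it reaches from about 0.35 to 0.9 m from the base axis. Payload 8.1 kg.
Tool frame: the origin (TCP) lies at the very end of the fingers, on their centre line; the grasp point (between the pads) lies grip_point_offset behind it (grip_point_offset is the distance from the TCP to the grasp point, in m); z points along the fingers, y is the direction in which the jaws open and shut (so a half turn about z gives the same grasp; the last joint's range is limited). The gripper opens to 92 mm and grips with 3 to 60 N. Pads are 19 mm wide; open, the fingers measure 130 mm over their backs; the gripper's body (75 mm by 190 mm) begins 47 mm behind the grasp point.
Start: joints at [-1.248, 0.434, 0.025, 1.573, -0.012, 1.134, -0.075], TCP at [0.258, 0.569, 0.227] pointing down, gripper open.
Joint ranges: [-2.62, 2.62], [-0.44, 2.09], [-1.27, 1.32], [0.08, 2.57], [-1.32, 4.46], [0.12, 2], [-2.74, 2.74]. Speed limits (rad/s): [2.22, 2.22, 3.01, 3.01, 3.14, 3.14, 3.14].

INTERFACE

Orientations are given as a rotation vector (axis times angle).
In Python, from cell import * gives the robot as it stands.
- The arm moves only by the tool drive_tool, never from a script. Its argument "increments" is a list of rows, each an object of numbers: "grip": the gripper's target within -1 to 1 (shut at 1, half-way at 0, fully open at -1); "tx", "ty", "tz": the shift along the world's x, y, z normalised to -1 to 1, where 1 is 400 mm; "turn": the turn about the world's z normalised to -1 to 1, where 1 is 60 degrees. In form: [{"grip": .., "tx": .., "ty": .., "tz": .., "turn": ..}, ...]. A call has 1 to 20 rows; each row is the pose to reach, as a shift and turn from the pose measured when the call began; what a row does not reach only later rows make up. A row lasts 1/10 s, in which the tool goes at most 50 mm and 8.59 degrees, less where a joint would pass 70% of its speed; a pose out of reach is approached as far as the arm can. A call with a number of a shift or a turn outside -1 to 1 is refused whole. A call with a gripper value outside its range is refused whole. The fingers move at their own pace and stop on an object; "newtons" is the grip in N (left out, the last holds). Time passes only in rows, so rows that repeat a pose let the fingers close. It gives the time, the measured TCP pose, the force and the opening at its end, in the units of the state.
- observe(): the state, without advancing time (a new reading comes with each control period).
- get_image(name): name is "scene" or "top"; returns the picture (480x640x3 uint8, red, green, blue); there is no depth.
- camera_info(name): a dict with "fx", "fy", "cx", "cy" (pixels), "eye" and "rotation" of the camera in the world. Camera axes: x right, y down, z forward; pixel columns grow to the right and rows downward; lengths in m; the calibration is good to about 2 mm. A picture is of the moment at which its call begins. camera_info takes no time and is no camera call.
- sign_off(): hands the job in, once; it reports no verdict.
The state is a dict: "clock": time; "joints": joint angles; "dq": joint speeds; "joint_efforts": joint torques, N m; "position": TCP position; "ee_rot": TCP orientation; "force": force on the tool from outside, world axes, zero at the start; "ft_torque": the same for the moment, N m; "width": opening from 0.0 (shut) to 1.0 (fully open).
Only numpy, scipy, OpenCV 4.12 (cv2) and the standard library are available. Lean on these libraries where they do the work, as an engineer would, in place of code of your own. Each camera call takes 0.05 s, during which the arm holds its last target. There are 200 camera calls.

TASK

Take the end vial from the stop of the sloped gravity rack, letting the next one roll down to the stop, and lay it gently between the rollers of the roller mixer; then do the same with the vial that has rolled down. When both lie settled in the mixer, flip its toggle switch fully over to start it. Leave the other vials on the rack, the two already on the mixer and everything else on the bench in place.

Things in the scene. Friction and masses are not known exactly. Their poses are not given: they have to be found in the camera images.
- rack: bare aluminium gravity rack, fixed to the bench; vials lie across its track, touching, 28 mm apart. Origin: on the bench, straight below rack_stop; +x up the track (which rises 0.17 rad), y along the vials. From 37 mm up the track on, side walls stand 2 mm off the vials' ends, 73 mm apart over their rims, rims 10 mm above the axis of the vial beside them
- rack_stop (a point): where the middle of the end vial's axis lies when it rests against the stop: 75 mm above the bench, at the track's low end; axes as the rack's. The floor here is 40 mm wide: both vial ends overhang it by 8 mm, free for fingers from above, clear to 4 mm over the bench. The stop is a 22 mm wide tab at mid-width, its top 1 mm above the vial's axis
- vial1_center (a point): amber screw-cap vial with black cap and white label, 28 mm body diameter, 57 mm long from flat base to flat cap top (cap 24 mm diameter, the last 14 mm), 25 to 50 g. The point is on its axis at mid-length; its y runs along the vial to the cap; it turns about y as it rolls. At the start it is the end vial, at the stop of the rack, cap towards the rack's +y
- vial2_center (a point): a vial like vial1, at the start the second in the queue on the rack; it rolls to the stop when the first has been lifted out
- vial3_center (a point): a vial like vial1, at the start third in the queue
- vial4_center (a point): a vial like vial1, at the start fourth in the queue
- vial5_center (a point): a vial like vial1, at the start fifth and last in the queue
- mixer: white roller mixer, fixed to the bench, 200 mm (x) by 300 mm (y). Origin: centre of its underside on the bench. Five dark grey rubber rollers, 25 mm diameter, run along y from -124 to +76 mm at x = -70, -35, 0, 35, 70 mm, tops 90.5 mm above the bench; they start only after a delay, so they stand still throughout. The drive housing with the switch is at the +y end, y 84 to 150, top at 102 mm; a bearing cheek 89 mm high at the -y end
- mixed1_center (a point): a vial like vial1 that already lies in one of the mixer's valleys
- mixed2_center (a point): a vial like vial1 that already lies in another of the mixer's valleys
- gap_a_axis (a point): a point in one of the two empty valleys between rollers (mixer x -52.5, -17.5, 17.5, 52.5): where the middle of a vial's axis can come to lie, 98 mm above the bench; y along the rollers. Any free place between rollers is as good. The axis then is only 7.5 mm above the roller tops: fingers holding the vial's ends must not reach more than about 8 mm below its axis to lay it right down
- gap_b_axis (a point): the same in the other empty valley
- switch (a joint): the mixer's toggle switch: grey paddle 7 mm thick, 16 mm wide (along mixer y), 30 mm long, standing out of the top of the drive housing; hinge along mixer y at mixer x -50, y 117, height 104 mm. 0: off, leaning 0.42 rad to mixer -x; 0.84 rad: fully on, leaning as far to +x, against its stop. It stays where it is left; about 1 N at its tip moves it
- switch_tip (a point): on the paddle of the toggle switch, 28 mm from its hinge, 2 mm below its end; moves with it
- beaker: glass beaker, 68 mm diameter, 90 mm high, on the bench behind the mixer; origin centre of its underside. Bystander
- reagent: amber reagent bottle with blue cap, 60 mm diameter, 130 mm high, on the bench behind the mixer; origin centre of its underside. Bystander
- jar: small glass jar with white lid, 48 mm diameter, 55 mm high, beside the rack; origin centre of its underside. Bystander
- dish: steel weighing dish, 60 mm across, 12 mm high, beside the rack; origin centre of its underside. Bystander
- spatula: steel lab spatula, 155 mm long, lying on the bench beside the rack; origin at mid-length on the bench. Bystander
- marker: grey marker pen with black cap, 133 mm long, lying on the bench in front of the mixer; origin at mid-length on the bench. Bystander
Mind the look-alikes: they are no part of the job. Leave any green look-alike of the part that bears vial2_center alone.

How it is judged:
By the outcome, as a careful person would: the job done as asked, in the order asked, and still so for the second after the job is handed in, with the robot touching nothing.
It also fails if it takes over 64 s, if anything falls off the work surface, if the arm or the gripper's body presses on something with over 40 N, if the wrist force passes 120 N, or if a joint passes its speed limit or range.

## Working session

There is one attempt and no reset: what is moved stays moved. The work goes in short steps, Python scripts to look and compute and a tool call to move; the robot and the scene stay as the last step left them, time stands still between calls to the robot, and variables do not carry over. Pictures are saved under pics/ and viewed, about 8 in all and at most 12, crops included, and the job is handed in when it is done.

Besides the shell and the picture viewer there is one more tool, called after "Call:" as name(argument=value, ...) on one line, values as JSON. drive_tool: Moves the arm, as the interface text tells. Its arguments: {"type":"object","properties":{"increments":{"type":"array","items":{"type":"object","properties":{"grip":{"type":"number"},"tx":{"type":"number"},"ty":{"type":"number"},"tz":{"type":"number"},"turn":{"type":"number"}}}},"newtons":{"type":"number"}},"required":["increments"]}

```bash
mkdir -p pics; python3 - <<'E'
from cell import *
import cv2
print(observe())
for n in("scene","top"):
    im=get_image(n); cv2.imwrite(f"pics/{n}0.png",im[:,:,::-1]); print(n,camera_info(n))
E
ls; ls pics
```

```text
{'clock': 0.0, 'joints': array([-1.24758141,  0.43521422,  0.02499879,  1.57409975, -0.01158641,
        1.13400118, -0.07513101]), 'dq': array([-9.84642681e-05, -6.97834429e-04,  3.04641953e-04,  5.86762330e-04,
        3.19469607e-04,  1.07197216e-03, -1.07806820e-03]), 'joint_efforts': array([ 5.48604676e-04, -6.67866325e+01,  9.84911285e-01, -3.14461577e+01,
       -6.05911156e-02,  4.26749233e-02,  1.71843353e-04]), 'position': array([0.25802254, 0.56868914, 0.2259497 ]), 'ee_rot': array([-6.63972672e-01, -3.07045197e+00,  2.46386059e-03]), 'force': array([ 0.3324771 , -0.240396  ,  0.32430055]), 'ft_torque': array([-0.01767318, -0.03326702, -0.00637382]), 'width': 1.0019093329567543}
scene {'fx': 436.135457672619, 'fy': 436.135457672619, 'cx': 314.9576194739476, 'cy': 248.3074200629357, 'eye': array([0.94532293, 0.64892843, 0.60397718]), 'rotation': array([-0.66995005, -2.46776307,  1.33710289])}
top {'fx': 546.4179319356318, 'fy': 546.4179319356318, 'cx': 323.012000914822, 'cy': 237.14002320815922, 'eye': array([ 0.36921568, -0.04539295,  1.23991364]), 'rotation': array([-2.12746237,  2.11966404, -0.13243235])}
pics
scene0.png
top0.png
```

View pics/scene0.png

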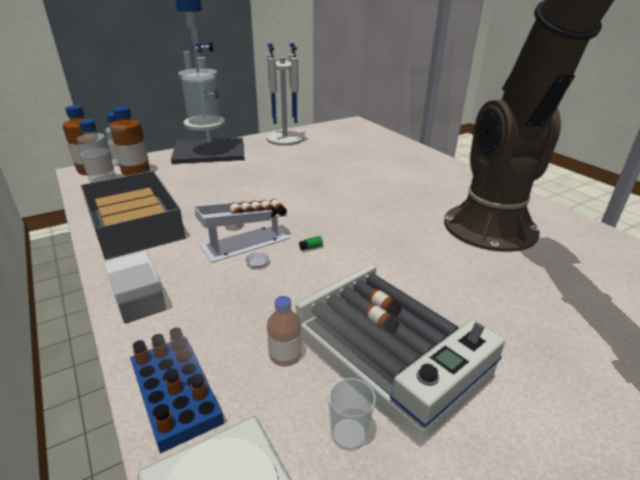

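View pics/top0.png

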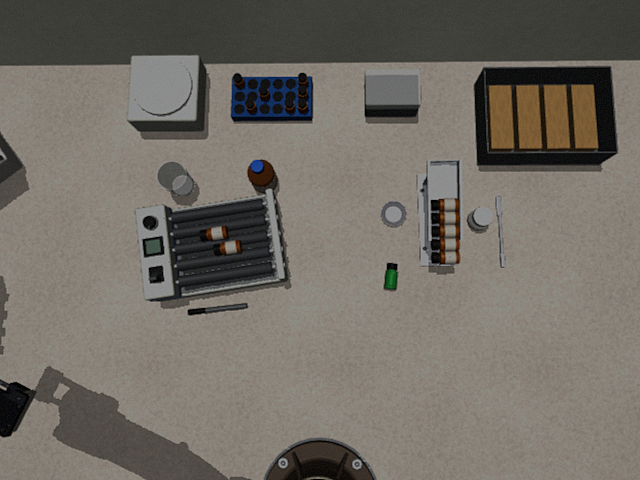

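```bash
cat > h.py <<'E'
import numpy as np, cv2
from scipy.spatial.transform import Rotation as R
from cell import *
def ray(n,u,v):
    c=camera_info(n); d=R.from_rotvec(c["rotation"]).as_matrix()@np.array([(u-c["cx"])/c["fx"],(v-c["cy"])/c["fy"],1]); return c["eye"],d
def onz(n,u,v,z):
    e,d=ray(n,u,v); return e+d*(z-e[2])/d[2]
def tri(a,b):
    e1,d1=ray("top",*a); e2,d2=ray("scene",*b); s=np.linalg.lstsq(np.c_[d1,-d2],e2-e1,rcond=None)[0]
    p,q=e1+d1*s[0],e2+d2*s[1]; return (p+q)/2,np.linalg.norm(p-q)
def proj(n,p):
    c=camera_info(n); q=R.from_rotvec(c["rotation"]).as_matrix().T@(np.asarray(p)-c["eye"]); return np.array([c["cx"]+c["fx"]*q[0]/q[2],c["cy"]+c["fy"]*q[1]/q[2]])
E
python3 - <<'E'
import cv2,numpy as np
from h import *
t=cv2.imread("pics/top0.png"); s=cv2.imread("pics/scene0.png")
o=np.zeros((600,800,3),np.uint8)
def put(im,x,y,w,h,k,X,Y): o[Y:Y+h*k,X:X+w*k]=cv2.resize(im[y:y+h,x:x+w],None,fx=k,fy=k,interpolation=cv2.INTER_CUBIC)
put(t,130,190,160,115,3,0,0)      # mixer top
put(t,412,155,60,120,5,490,0)     # rack top
put(s,190,190,120,80,4,0,350)
cv2.imwrite("pics/crop1.png",o)
print(R.from_rotvec(observe()["ee_rot"]).as_matrix().round(3))
hsv=cv2.cvtColor(t,cv2.COLOR_BGR2HSV)
def blobs(name,m,lo=8):
    n,l,st,c=cv2.connectedComponentsWithStats(m.astype(np.uint8))
    for i in range(1,n):
        if st[i,4]>=lo: print(name,c[i].round(1),st[i])
H,S,V=[hsv[...,i].astype(int) for i in range(3)]
am=(H<20)&(S>90)&(V>50)
a=np.zeros_like(am); a[190:280,190:260]=1; a[185:275,425:465]=1
blobs("amber",am&a); 
E
```

```text
Traceback (most recent call last):
ValueError: could not broadcast input array from shape (320,480,3) into shape (250,480,3)
```

```bash
python3 - <<'E'
import cv2,numpy as np
from h import *
t=cv2.imread("pics/top0.png"); s=cv2.imread("pics/scene0.png")
o=np.zeros((600,800,3),np.uint8)
def put(im,x,y,w,h,k,X,Y): o[Y:Y+h*k,X:X+w*k]=cv2.resize(im[y:y+h,x:x+w],None,fx=k,fy=k,interpolation=cv2.INTER_CUBIC)
put(t,130,190,160,115,3,0,0)      # mixer top
put(t,412,155,60,120,5,490,0)     # rack top
put(s,190,190,120,60,4,0,350)
cv2.imwrite("pics/crop1.png",o)
print(R.from_rotvec(observe()["ee_rot"]).as_matrix().round(3))
hsv=cv2.cvtColor(t,cv2.COLOR_BGR2HSV)
def blobs(name,m,lo=8):
    n,l,st,c=cv2.connectedComponentsWithStats(m.astype(np.uint8))
    for i in range(1,n):
        if st[i,4]>=lo: print(name,c[i].round(1),st[i])
H,S,V=[hsv[...,i].astype(int) for i in range(3)]
am=(H<20)&(S>90)&(V>50)
a=np.zeros_like(am); a[190:280,190:260]=1; a[185:275,425:465]=1
blobs("amber",am&a); 
import cell; print([n for n in dir(cell) if not n.startswith("_")])
E
```

```text
[[-0.911  0.413 -0.   ]
 [ 0.413  0.911 -0.001]
 [-0.    -0.001 -1.   ]]
amber [441.8 203.9] [440 199   5  11  47]
amber [456.4 204. ] [455 199   4  11  40]
amber [442.  216.9] [440 212   5  11  50]
amber [457.  217.2] [455 212   5  12  40]
amber [442.  230.3] [440 225   5  12  50]
amber [457.1 229.9] [455 225   5  12  40]
amber [223.6 231.3] [222 226   5  12  40]
amber [208.5 233. ] [206 228   6  11  48]
amber [442.2 243. ] [440 238   5  11  47]
amber [457.3 250.2] [456 238   4  25  81]
amber [237.5 245.4] [236 240   4  12  39]
amber [222.3 247.5] [219 242   7  11  50]
amber [442.6 256.4] [441 251   5  11  42]
['PlanningError', 'camera_info', 'get_image', 'grip_point_offset', 'observe', 'sign_off']
```

View pics/crop1.png

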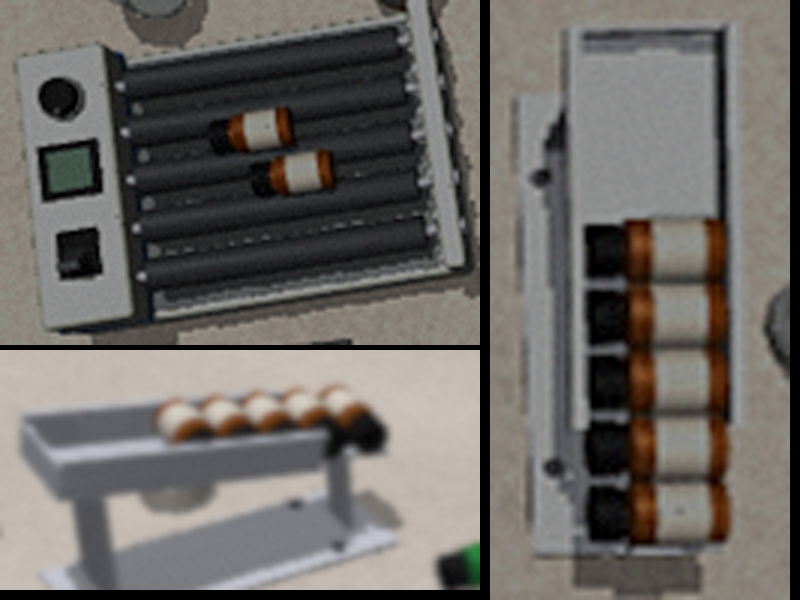

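```bash
python3 - <<'E'
from h import *
from scipy.optimize import least_squares
a=np.array([[441.8,203.9],[442,216.9],[442,230.3],[442.2,243],[442.6,256.4]])[::-1]
P=np.array([onz("top",*q,.075+.028*np.sin(.17)*i) for i,q in enumerate(a)]); print(P.round(4)); 
f=np.polyfit(P[:,0],P[:,1],1); print("rack yaw",np.arctan(f[0]), np.linalg.norm(np.diff(P,axis=0),axis=1))
print("v1 mid",onz("top",445.5,257,.075))
for A,B in(((206,235),(231,231)),((219.5,249.5),(246,245))):pass
obs=[((-100,150,.102),(145,299)),((100,150,.102),(136,210)),((70,76,.088),(170,218.3)),((70,-124,.088),(265,203.3)),((-70,76,.088),(177.3,282.7)),((-70,-124,.088),(273.3,270))]
W=[]
def T(p,m): 
    c,s=np.cos(p[2]),np.sin(p[2]); return np.array([p[0]+c*m[0]/1e3-s*m[1]/1e3,p[1]+s*m[0]/1e3+c*m[1]/1e3,m[2]])
f=lambda p:np.concatenate([proj("top",T(p,m))-q for m,q in obs])
r=least_squares(f,[.35,.2,.1]); print("mixer",r.x.round(4)); print(r.fun.reshape(-1,2).round(1))
p=r.x
mi=lambda w:R.from_euler("z",-p[2]).apply(w-np.array([p[0],p[1],0]))
for q in((213.7,233.6),(227.5,248)): print("mixed in mixer",(mi(onz("top",*q,.098))*1e3).round(1))
for n,m in dict(A=(52.5,-24,.098),B=(-52.5,-24,.098),tip=(-61.4,117,.1296),on=(-38.6,117,.1296),hinge=(-50,117,.104)).items(): print(n,T(p,m).round(4),"top",proj("top",T(p,m)).round(),"scene",proj("scene",T(p,m)).round())
print("v1 scene",proj("scene",onz("top",445.5,257,.075)),grip_point_offset)
E
```

```text
[[ 0.5136 -0.261   0.075 ]
 [ 0.5418 -0.26    0.0797]
 [ 0.5684 -0.2595  0.0845]
 [ 0.5966 -0.2594  0.0892]
 [ 0.6238 -0.2589  0.0939]]
rack yaw 0.017128780206965455 [0.02859101 0.02707957 0.02854935 0.02768374]
v1 mid [ 0.51229514 -0.26706622  0.075     ]
mixer [0.536  0.2349 0.15  ]
[[-1.3  2. ]
 [-0.7 -1.4]
 [ 2.6 -0. ]
 [-1.2  1.4]
 [ 1.8 -0.5]
 [-1.2 -1.5]]
mixed in mixer [ 21.2 -11.1  98. ]
mixed in mixer [-14.  -36.8  98. ]
A [0.5915 0.219  0.098 ] top [218. 218.] scene [365. 322.]
B [0.4877 0.2033 0.098 ] top [224. 267.] scene [406. 297.]
tip [0.4578 0.3414 0.1296] top [153. 279.] scene [480. 324.]
on [0.4804 0.3448 0.1296] top [152. 269.] scene [472. 330.]
hinge [0.4691 0.3431 0.104 ] top [157. 275.] scene [473. 339.]
v1 scene [278.45468494 207.25778545] 0.0188
```

Call:
drive_tool(increments=[{"tx":0.3,"ty":-1,"turn":0.42,"grip":-1},{"tx":0.3,"ty":-1,"turn":0.42,"grip":-1},{"tx":0.3,"ty":-1,"turn":0.42,"grip":-1},{"tx":0.3,"ty":-1,"turn":0.42,"grip":-1},{"tx":0.3,"ty":-1,"turn":0.42,"grip":-1},{"tx":0.3,"ty":-1,"turn":0.42,"grip":-1},{"tx":0.3,"ty":-1,"turn":0.42,"grip":-1},{"tx":0.3,"ty":-1,"turn":0.42,"grip":-1},{"tx":0.3,"ty":-1,"turn":0.42,"grip":-1}])

```text
invalid input
```

Call:
drive_tool(increments=[{"grip":-1.0,"tx":0.3,"ty":-0.99,"tz":0.0,"turn":0.42},{"grip":-1.0,"tx":0.3,"ty":-0.99,"tz":0.0,"turn":0.42},{"grip":-1.0,"tx":0.3,"ty":-0.99,"tz":0.0,"turn":0.42},{"grip":-1.0,"tx":0.3,"ty":-0.99,"tz":0.0,"turn":0.42},{"grip":-1.0,"tx":0.3,"ty":-0.99,"tz":0.0,"turn":0.42},{"grip":-1.0,"tx":0.3,"ty":-0.99,"tz":0.0,"turn":0.42},{"grip":-1.0,"tx":0.3,"ty":-0.99,"tz":0.0,"turn":0.42},{"grip":-1.0,"tx":0.3,"ty":-0.99,"tz":0.0,"turn":0.42},{"grip":-1.0,"tx":0.3,"ty":-0.99,"tz":0.0,"turn":0.42}], newtons=12)

```text
clock: 1.0
position: [0.3787, 0.1674, 0.2259]
ee_rot: [0.012, -3.141, 0.004]
force: [0.3, 1.1, 0.3]
width: 0.997
```

Call:
drive_tool(increments=[{"grip":-1.0,"tx":0.336,"ty":-1.0,"tz":-0.1,"turn":0.01},{"grip":-1.0,"tx":0.336,"ty":-1.0,"tz":-0.1,"turn":0.01},{"grip":-1.0,"tx":0.336,"ty":-1.0,"tz":-0.1,"turn":0.01},{"grip":-1.0,"tx":0.336,"ty":-1.0,"tz":-0.1,"turn":0.01},{"grip":-1.0,"tx":0.336,"ty":-1.0,"tz":-0.1,"turn":0.01},{"grip":-1.0,"tx":0.336,"ty":-1.0,"tz":-0.1,"turn":0.01},{"grip":-1.0,"tx":0.336,"ty":-1.0,"tz":-0.1,"turn":0.01},{"grip":-1.0,"tx":0.336,"ty":-1.0,"tz":-0.1,"turn":0.01},{"grip":-1.0,"tx":0.336,"ty":-1.0,"tz":-0.1,"turn":0.01},{"grip":-1.0,"tx":0.336,"ty":-1.0,"tz":-0.1,"turn":0.01}], newtons=12)

```text
clock: 2.0
position: [0.5128, -0.2375, 0.1852]
ee_rot: [0.02, -3.14, 0.009]
force: [-0.4, 0.2, -1.3]
width: 0.997
```

Call:
drive_tool(increments=[{"grip":-1.0,"tx":0.0,"ty":-0.085,"tz":-0.16,"turn":0.0},{"grip":-1.0,"tx":0.0,"ty":-0.085,"tz":-0.16,"turn":0.0},{"grip":-1.0,"tx":0.0,"ty":-0.085,"tz":-0.16,"turn":0.0},{"grip":-1.0,"tx":0.0,"ty":-0.085,"tz":-0.16,"turn":0.0}], newtons=12)

```text
clock: 2.4
position: [0.5127, -0.2704, 0.1213]
ee_rot: [0.02, -3.14, 0.007]
force: [-0.7, 0.6, 1.1]
width: 1.001
```

```bash
python3 - <<'E'
from h import *
t=get_image("top")[:,:,::-1]; s=get_image("scene")[:,:,::-1]
cv2.imwrite("pics/t1.png",t); cv2.imwrite("pics/s1.png",s)
a=cv2.resize(t[190:290,395:495],(400,400),interpolation=cv2.INTER_CUBIC); b=cv2.resize(s[150:270,220:340],(400,400),interpolation=cv2.INTER_CUBIC)
cv2.imwrite("pics/c2.png",np.hstack([a,b])); o=observe(); print(o["position"],o["ee_rot"])
# mixed vials via labels+amber in scene0
E
```

```text
[ 0.51376964 -0.27033445  0.12247066] [-0.02186246  3.14078725 -0.00831615]
```

View pics/c2.png

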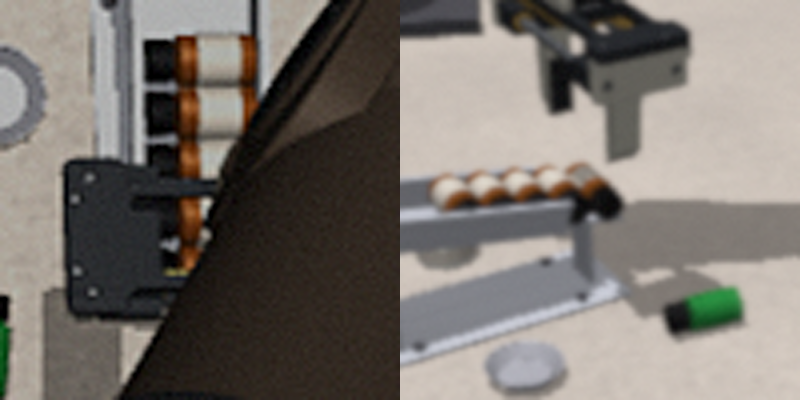

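Call:
drive_tool(increments=[{"grip":-1.0,"tx":0.0,"ty":0.007,"tz":-0.06,"turn":0.0},{"grip":-1.0,"tx":0.0,"ty":0.007,"tz":-0.1,"turn":0.0},{"grip":-1.0,"tx":0.0,"ty":0.007,"tz":-0.132,"turn":0.0},{"grip":-1.0,"tx":0.0,"ty":0.007,"tz":-0.132,"turn":0.0},{"grip":0.0,"tx":0.0,"ty":0.007,"tz":-0.132,"turn":0.0},{"grip":0.0,"tx":0.0,"ty":0.007,"tz":-0.132,"turn":0.0},{"grip":0.0,"tx":0.0,"ty":0.007,"tz":-0.132,"turn":0.0},{"grip":0.0,"tx":0.0,"ty":0.007,"tz":-0.132,"turn":0.0},{"grip":0.0,"tx":0.0,"ty":0.007,"tz":-0.132,"turn":0.0},{"grip":0.0,"tx":0.0,"ty":0.007,"tz":-0.132,"turn":0.0}], newtons=12)

```text
clock: 3.5
position: [0.514, -0.2676, 0.07]
ee_rot: [-0.022, 3.14, -0.009]
force: [1.0, 1.4, 2.9]
width: 0.624
```

```bash
python3 - <<'E'
from h import *
s=get_image("scene")[:,:,::-1]
cv2.imwrite("pics/s2.png",s)
b=cv2.resize(s[150:270,220:340],(600,600),interpolation=cv2.INTER_CUBIC)
cv2.imwrite("pics/c3.png",b); o=observe(); print(o["position"],o["width"]*92,o["force"])
E
```

```text
[ 0.51394946 -0.26763004  0.06994365] 57.0009020791711 [-0.47603752  0.85568501  3.96126598]
```

View pics/c3.png

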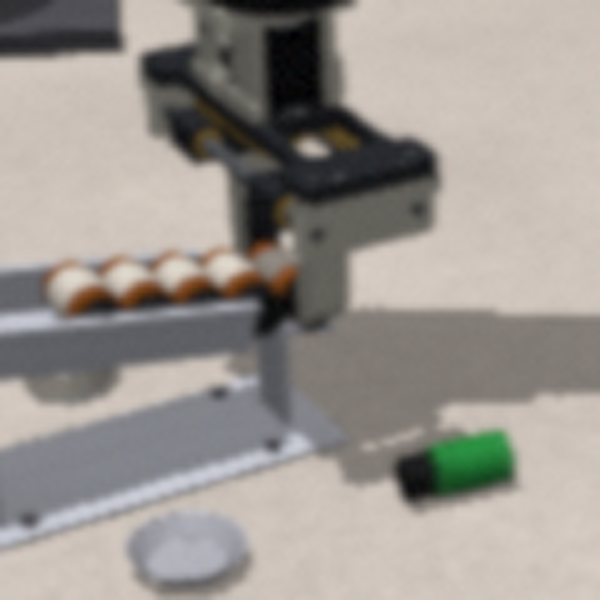

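Call:
drive_tool(increments=[{"grip":0.5,"tx":0.0,"ty":0.0,"tz":0.0,"turn":0.0},{"grip":0.5,"tx":0.0,"ty":0.0,"tz":0.03,"turn":0.0},{"grip":0.5,"tx":0.0,"ty":0.0,"tz":0.06,"turn":0.0},{"grip":0.5,"tx":0.0,"ty":0.0,"tz":0.1,"turn":0.0},{"grip":0.5,"tx":0.0,"ty":0.0,"tz":0.15,"turn":0.0},{"grip":0.5,"tx":0.0,"ty":0.0,"tz":0.22,"turn":0.0},{"grip":0.5,"tx":0.0,"ty":0.0,"tz":0.3,"turn":0.0}], newtons=12)

```text
clock: 4.25
position: [0.5134, -0.2675, 0.1916]
ee_rot: [-0.021, 3.141, -0.008]
force: [1.1, -0.1, -1.3]
width: 0.621
```

```bash
python3 - <<'E'
from h import *
from scipy.optimize import least_squares
s=get_image("scene")[:,:,::-1]; cv2.imwrite("pics/s3.png",s)
b=cv2.resize(s[130:250,220:320],(500,600),interpolation=cv2.INTER_CUBIC)
s0=cv2.imread("pics/scene0.png")
c=cv2.resize(s0[285:345,350:410],(300,300),interpolation=cv2.INTER_CUBIC)
d=cv2.resize(s0[310:370,440:500],(300,300),interpolation=cv2.INTER_CUBIC)
cv2.imwrite("pics/c4.png",np.hstack([b,np.vstack([c,d])])); o=observe(); print(o["position"],o["width"]*92,o["force"])
E
```

```text
[ 0.51577649 -0.26917205  0.19716279] 57.28975468194271 [ 1.93675898 -2.01175752  3.59095479]
```

View pics/c4.png

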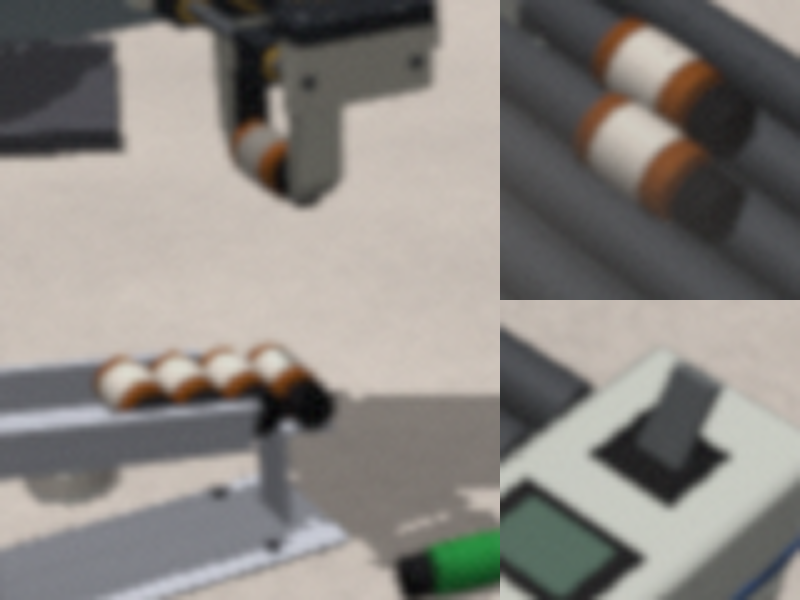

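```bash
python3 - <<'E'
from h import *
p=[.536,.2349,.15]
mi=lambda w,p:R.from_euler("z",-p[2]).apply(w-np.array([p[0],p[1],0]))*1e3
for a,b in(((213.7,233.6),(382.4,318.4)),((227.5,248),(385.2,302.4))):
    P,e=tri(a,b); print(P.round(4),e.round(4),mi(P,p).round(1)); print(" onz",onz("top",*a,.098).round(4),onz("scene",*b,.098).round(4), mi(onz("scene",*b,.098),p).round(1))
# slot in top: dark blob near switch
print("hinge top/scene", tri((157,275),(472.2,341.4)))
t=cv2.imread("pics/top0.png").astype(int); g=t.sum(2)/3
m=np.zeros(g.shape,np.uint8); m[262:286,143:168]=(g[262:286,143:168]<70); n,l,st,c=cv2.connectedComponentsWithStats(m); print(st[1:],c[1:].round(1))
# edges of rollers: yaw by Hough
import math
e=cv2.Canny(t.astype(np.uint8)[190:305,165:285],40,120); L=cv2.HoughLinesP(e,1,np.pi/720,25,minLineLength=50,maxLineGap=6)
A=[]
for x1,y1,x2,y2 in L[:,0]:
    x1+=165;x2+=165;y1+=190;y2+=190
    P=onz("top",x1,y1,.09);Q=onz("top",x2,y2,.09); d=P-Q; d*=np.sign(d[1]); A.append(math.atan2(-d[0],d[1]))
A=np.array(A);print(np.sort(A[abs(A)<.4]).round(3),np.median(A[abs(A)<.4]))
E
```

```text
[0.5591 0.2268 0.0977] 0.001 [ 21.6 -11.4  97.7]
 onz [0.5586 0.2271 0.098 ] [0.5597 0.2267 0.098 ] [ 22.2 -11.6  98. ]
[0.5283 0.196  0.0977] 0.0016 [-13.4 -37.4  97.7]
 onz [0.5277 0.1964 0.098 ] [0.5292 0.1957 0.098 ] [-12.6 -37.7  98. ]
hinge top/scene (array([0.46981411, 0.34381823, 0.09955851]), np.float64(0.0005600547021757974))
[[149 266  15  17 226]] [[155.9 274.2]]
[-0.074  0.127  0.153  0.154  0.155  0.158  0.158  0.159  0.159  0.161
  0.163  0.164  0.165  0.167  0.171  0.178  0.183] 0.1590060534895643
```

Call:
drive_tool(increments=[{"grip":0.5,"tx":0.02,"ty":0.06,"tz":0.0,"turn":0.138},{"grip":0.5,"tx":0.04,"ty":0.16,"tz":0.0,"turn":0.138},{"grip":0.5,"tx":0.06,"ty":0.27,"tz":0.0,"turn":0.138},{"grip":0.5,"tx":0.08,"ty":0.38,"tz":0.0,"turn":0.138},{"grip":0.5,"tx":0.1,"ty":0.49,"tz":0.0,"turn":0.138},{"grip":0.5,"tx":0.12,"ty":0.6,"tz":0.0,"turn":0.138},{"grip":0.5,"tx":0.14,"ty":0.71,"tz":0.0,"turn":0.138},{"grip":0.5,"tx":0.16,"ty":0.82,"tz":0.0,"turn":0.138},{"grip":0.5,"tx":0.18,"ty":0.92,"tz":0.0,"turn":0.138},{"grip":0.5,"tx":0.2,"ty":0.98,"tz":0.0,"turn":0.138},{"grip":0.5,"tx":0.2,"ty":1.0,"tz":0.0,"turn":0.138},{"grip":0.5,"tx":0.2,"ty":1.0,"tz":0.0,"turn":0.138}], newtons=12)

```text
clock: 5.5
position: [0.5956, 0.1319, 0.1976]
ee_rot: [-0.25, 3.123, -0.012]
force: [-0.4, 0.0, -0.0]
width: 0.623
```

Call:
drive_tool(increments=[{"grip":0.5,"tx":0.0,"ty":0.08,"tz":-0.04,"turn":0.0},{"grip":0.5,"tx":0.0,"ty":0.16,"tz":-0.08,"turn":0.0},{"grip":0.5,"tx":0.0,"ty":0.223,"tz":-0.13,"turn":0.0},{"grip":0.5,"tx":0.0,"ty":0.223,"tz":-0.169,"turn":0.0},{"grip":0.5,"tx":0.0,"ty":0.223,"tz":-0.169,"turn":0.0},{"grip":0.5,"tx":0.0,"ty":0.223,"tz":-0.169,"turn":0.0}], newtons=12)

```text
clock: 6.1
position: [0.5961, 0.2186, 0.1307]
ee_rot: [-0.246, 3.123, -0.014]
force: [0.9, -0.6, -0.3]
width: 0.623
```

```bash
python3 - <<'E'
from h import *
s=get_image("scene")[:,:,::-1]; cv2.imwrite("pics/s4.png",s)
t=get_image("top")[:,:,::-1]; cv2.imwrite("pics/t4.png",t)
b=cv2.resize(s[240:400,300:500],(800,640),interpolation=cv2.INTER_CUBIC)[:600]
cv2.imwrite("pics/c5.png",b); o=observe(); print(o["position"],o["ee_rot"],o["width"]*92,o["force"])
E
```

```text
[0.59667244 0.21934758 0.13146563] [-0.24580483  3.12158657 -0.01183556] 57.03127947168065 [-0.09061106  0.2392489   0.0449543 ]
```

View pics/c5.png

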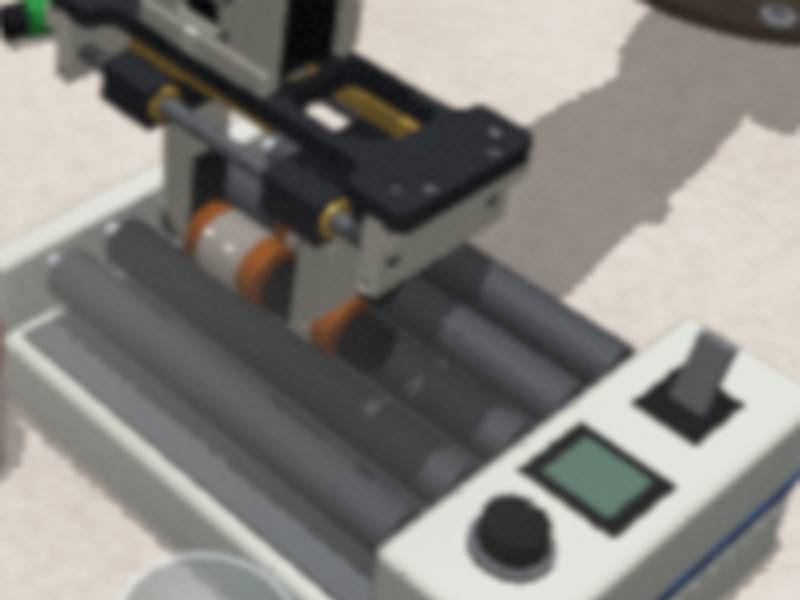

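Call:
drive_tool(increments=[{"grip":0.5,"tx":-0.002,"ty":0.0,"tz":-0.03,"turn":0.0},{"grip":0.5,"tx":-0.002,"ty":0.0,"tz":-0.06,"turn":0.0},{"grip":0.5,"tx":-0.002,"ty":0.0,"tz":-0.08,"turn":0.0},{"grip":0.5,"tx":-0.002,"ty":0.0,"tz":-0.088,"turn":0.0},{"grip":0.5,"tx":-0.002,"ty":0.0,"tz":-0.092,"turn":0.0},{"grip":0.5,"tx":-0.002,"ty":0.0,"tz":-0.092,"turn":0.0}], newtons=12)

```text
clock: 6.8
position: [0.5959, 0.2194, 0.0945]
ee_rot: [-0.246, 3.122, -0.012]
force: [0.3, 0.7, -0.4]
width: 0.617
```

```bash
python3 - <<'E'
from h import *
s=get_image("scene")[:,:,::-1]; cv2.imwrite("pics/s5.png",s)
b=cv2.resize(s[240:360,310:470],(800,600),interpolation=cv2.INTER_CUBIC)
cv2.imwrite("pics/c6.png",b); 
for i in range(2): o=observe(); print(o["position"],o["ee_rot"],o["width"]*92,o["force"])
E
```

```text
[0.59591349 0.21942125 0.09467326] [-0.24583851  3.12163364 -0.01179435] 57.105266029643765 [ 0.30246028 -0.11535608 -0.37338283]
[0.59591349 0.21942125 0.09467326] [-0.24583851  3.12163364 -0.01179435] 57.105266029643765 [ 0.30246028 -0.11535608 -0.37338283]
```

View pics/c6.png

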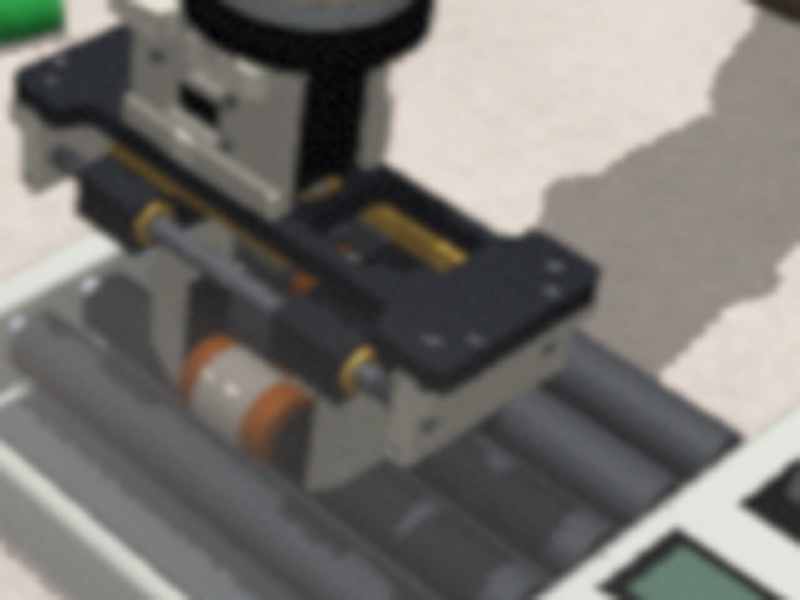

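Call:
drive_tool(increments=[{"grip":0.5,"tx":0.0,"ty":0.0,"tz":-0.003,"turn":0.0},{"grip":0.5,"tx":0.0,"ty":0.0,"tz":-0.003,"turn":0.0},{"grip":0.5,"tx":0.0,"ty":0.0,"tz":-0.003,"turn":0.0}], newtons=12)

```text
clock: 7.15
position: [0.5963, 0.2196, 0.0938]
ee_rot: [-0.246, 3.121, -0.011]
force: [1.3, 0.3, 1.6]
width: 0.614
```

Call:
drive_tool(increments=[{"grip":-0.3,"tx":0.0,"ty":0.0,"tz":0.0,"turn":0.0},{"grip":-0.45,"tx":0.0,"ty":0.0,"tz":0.0,"turn":0.0},{"grip":-0.5,"tx":0.0,"ty":0.0,"tz":0.0,"turn":0.0},{"grip":-0.5,"tx":0.0,"ty":0.0,"tz":0.0,"turn":0.0},{"grip":-0.5,"tx":0.0,"ty":0.0,"tz":0.04,"turn":0.0},{"grip":-0.5,"tx":0.0,"ty":0.0,"tz":0.1,"turn":0.0},{"grip":-1.0,"tx":0.0,"ty":0.0,"tz":0.18,"turn":0.0},{"grip":-1.0,"tx":0.0,"ty":0.0,"tz":0.24,"turn":0.0}], newtons=12)

```text
clock: 7.95
position: [0.5966, 0.2196, 0.1915]
ee_rot: [-0.246, 3.12, -0.011]
force: [-0.6, 0.7, -0.1]
width: 0.875
```

Call:
drive_tool(increments=[{"grip":-1.0,"tx":-0.02,"ty":-0.1,"tz":0.0,"turn":-0.138},{"grip":-1.0,"tx":-0.04,"ty":-0.2,"tz":0.0,"turn":-0.138},{"grip":-1.0,"tx":-0.07,"ty":-0.32,"tz":0.0,"turn":-0.138},{"grip":-1.0,"tx":-0.09,"ty":-0.44,"tz":0.0,"turn":-0.138},{"grip":-1.0,"tx":-0.12,"ty":-0.56,"tz":0.0,"turn":-0.138},{"grip":-1.0,"tx":-0.14,"ty":-0.68,"tz":0.0,"turn":-0.138},{"grip":-1.0,"tx":-0.16,"ty":-0.8,"tz":0.0,"turn":-0.138},{"grip":-1.0,"tx":-0.18,"ty":-0.91,"tz":0.0,"turn":-0.138},{"grip":-1.0,"tx":-0.2,"ty":-1.0,"tz":0.0,"turn":-0.138},{"grip":-1.0,"tx":-0.206,"ty":-1.0,"tz":0.0,"turn":-0.138},{"grip":-1.0,"tx":-0.206,"ty":-1.0,"tz":0.0,"turn":-0.138}], newtons=12)

```text
clock: 9.05
position: [0.5136, -0.1812, 0.1915]
ee_rot: [-0.016, 3.13, -0.012]
force: [0.5, -0.2, 0.2]
width: 1.001
```

```bash
python3 - <<'E'
from h import *
s=get_image("scene")[:,:,::-1]; cv2.imwrite("pics/s6.png",s)
t=get_image("top")[:,:,::-1]; cv2.imwrite("pics/t6.png",t)
b=cv2.resize(s[265:365,300:420],(480,400),interpolation=cv2.INTER_CUBIC)
a=cv2.resize(t[190:270,428:468],(200,400),interpolation=cv2.INTER_CUBIC)
cv2.imwrite("pics/c7.png",np.hstack([b,a])); o=observe(); print(o["position"],o["ee_rot"])
hsv=cv2.cvtColor(t,cv2.COLOR_BGR2HSV); H,S,V=[hsv[...,i].astype(int) for i in range(3)]
am=((H<20)&(S>90)&(V>50)); m=np.zeros_like(am); m[190:280,190:260]=1; m[185:275,425:465]=1
n,l,st,c=cv2.connectedComponentsWithStats((am&m).astype(np.uint8))
for i in range(1,n):
    if st[i,4]>8: print(c[i].round(1),st[i])
E
```

```text
[ 0.51452752 -0.1790536   0.19137671] [-0.02195308  3.13002233 -0.01103365]
[460.1 193.9] [457 193   8   3   9]
[227.9 214.3] [226 209   5  12  48]
[428.3 210.3] [427 209   4   5   9]
[212.7 216.6] [210 211   7  12  57]
[445.6 222.6] [441 218  10  11  22]
[223.8 231.4] [222 226   5  12  46]
[208.5 233.3] [206 228   6  11  52]
[441.6 236.9] [437 233   9   7  12]
[237.8 245.4] [236 240   5  12  48]
[438.5 242.9] [436 241   7   4  13]
[222.2 247.4] [219 242   7  12  56]
[433.7 251.8] [431 247   6  12  18]
```

View pics/c7.png

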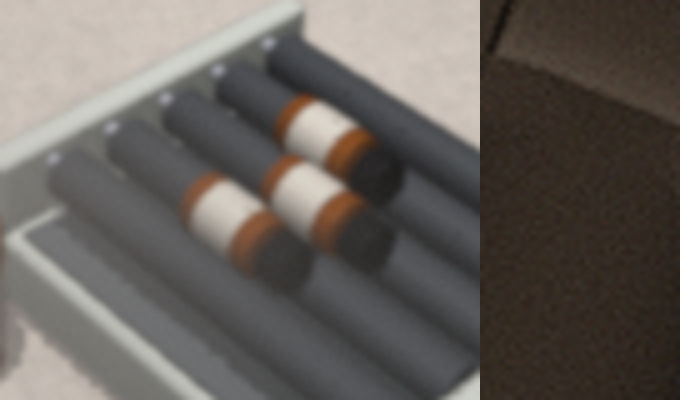

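Call:
drive_tool(increments=[{"grip":-1.0,"tx":0.0,"ty":-0.1,"tz":-0.05,"turn":0.0},{"grip":-1.0,"tx":0.0,"ty":-0.19,"tz":-0.1,"turn":0.0},{"grip":-1.0,"tx":0.0,"ty":-0.22,"tz":-0.15,"turn":0.0},{"grip":-1.0,"tx":0.0,"ty":-0.22,"tz":-0.17,"turn":0.0},{"grip":-1.0,"tx":0.0,"ty":-0.22,"tz":-0.17,"turn":0.0}], newtons=12)

```text
clock: 9.65
position: [0.5145, -0.2648, 0.1221]
ee_rot: [-0.025, 3.132, -0.008]
force: [-0.4, 0.6, -0.0]
width: 1.002
```

```bash
python3 - <<'E'
from h import *
s=get_image("scene")[:,:,::-1]; cv2.imwrite("pics/s7.png",s)
o=observe(); print(o["position"],o["ee_rot"])
hs=lambda n:cv2.cvtColor(cv2.imread(n)[190:225,225:300],cv2.COLOR_BGR2HSV).astype(int)
for n in("pics/scene0.png","pics/s1.png","pics/s7.png"):
    h=hs(n); am=((h[...,0]<20)&(h[...,1]>90)&(h[...,2]>50)).astype(np.uint8); k=(h[...,2]<40)
    ys,xs=np.nonzero(am); print(n,"amber x",xs.min()+225,xs.max()+225,"y",ys.min()+190,ys.max()+190,"n",am.sum()); ys,xs=np.nonzero(k); print("  black xmax",xs.max()+225, k.sum())
E
```

```text
[ 0.51509138 -0.26477637  0.1231407 ] [-0.02604519  3.13077072 -0.00883575]
pics/scene0.png amber x 234 281 y 202 212 n 139
  black xmax 285 93
pics/s1.png amber x 234 281 y 200 212 n 145
  black xmax 285 86
pics/s7.png amber x 244 281 y 200 211 n 110
  black xmax 285 85
```

Call:
drive_tool(increments=[{"grip":-1.0,"tx":-0.003,"ty":-0.007,"tz":-0.06,"turn":0.0},{"grip":-1.0,"tx":-0.003,"ty":-0.007,"tz":-0.1,"turn":0.0},{"grip":-1.0,"tx":-0.003,"ty":-0.007,"tz":-0.132,"turn":0.0},{"grip":-1.0,"tx":-0.003,"ty":-0.007,"tz":-0.132,"turn":0.0},{"grip":0.0,"tx":-0.003,"ty":-0.007,"tz":-0.132,"turn":0.0},{"grip":0.0,"tx":-0.003,"ty":-0.007,"tz":-0.132,"turn":0.0},{"grip":0.0,"tx":-0.003,"ty":-0.007,"tz":-0.132,"turn":0.0},{"grip":0.0,"tx":-0.003,"ty":-0.007,"tz":-0.132,"turn":0.0},{"grip":0.5,"tx":-0.003,"ty":-0.007,"tz":-0.132,"turn":0.0},{"grip":0.5,"tx":-0.003,"ty":-0.007,"tz":-0.132,"turn":0.0}], newtons=12)

```text
clock: 10.7
position: [0.514, -0.2677, 0.0706]
ee_rot: [-0.026, 3.13, -0.009]
force: [0.1, 1.1, 3.0]
width: 0.619
```

Call:
drive_tool(increments=[{"grip":0.5,"tx":0.0,"ty":0.0,"tz":0.0,"turn":0.0},{"grip":0.5,"tx":0.0,"ty":0.0,"tz":0.03,"turn":0.0},{"grip":0.5,"tx":0.0,"ty":0.0,"tz":0.06,"turn":0.0},{"grip":0.5,"tx":0.0,"ty":0.0,"tz":0.1,"turn":0.0},{"grip":0.5,"tx":0.0,"ty":0.0,"tz":0.15,"turn":0.0},{"grip":0.5,"tx":0.0,"ty":0.0,"tz":0.22,"turn":0.0},{"grip":0.5,"tx":0.0,"ty":0.0,"tz":0.3,"turn":0.0},{"grip":0.5,"tx":0.0,"ty":0.0,"tz":0.3,"turn":0.0}], newtons=12)

```text
clock: 11.5
position: [0.5161, -0.2692, 0.196]
ee_rot: [-0.025, 3.123, -0.013]
force: [0.5, -1.3, 0.3]
width: 0.615
```

```bash
python3 - <<'E'
from h import *
s=get_image("scene")[:,:,::-1]; cv2.imwrite("pics/s8.png",s)
o=observe(); print(o["position"],o["ee_rot"],o["width"]*92,o["force"])
for n,y0 in(("pics/s8.png",190),("pics/s8.png",150),("pics/s3.png",150)):
    h=cv2.cvtColor(cv2.imread(n)[y0:y0+35,225:300],cv2.COLOR_BGR2HSV).astype(int)
    am=((h[...,0]<20)&(h[...,1]>90)&(h[...,2]>50)).astype(np.uint8)
    ys,xs=np.nonzero(am); print(n,"amber x",xs.min()+225,xs.max()+225,"y",ys.min()+y0,ys.max()+y0,"n",am.sum())
E
```

```text
[ 0.51527446 -0.26853235  0.19377681] [-0.025466    3.12548207 -0.01169528] 57.006194058833685 [-0.18131544 -1.05190369 -0.12227827]
pics/s8.png amber x 250 281 y 203 210 n 79
pics/s8.png amber x 265 276 y 152 165 n 48
pics/s3.png amber x 267 277 y 154 167 n 43
```

Call:
drive_tool(increments=[{"grip":0.5,"tx":0.0,"ty":0.06,"tz":0.0,"turn":0.136},{"grip":0.5,"tx":-0.01,"ty":0.16,"tz":0.0,"turn":0.136},{"grip":0.5,"tx":-0.02,"ty":0.27,"tz":0.0,"turn":0.136},{"grip":0.5,"tx":-0.03,"ty":0.38,"tz":0.0,"turn":0.136},{"grip":0.5,"tx":-0.03,"ty":0.49,"tz":0.0,"turn":0.136},{"grip":0.5,"tx":-0.04,"ty":0.6,"tz":0.0,"turn":0.136},{"grip":0.5,"tx":-0.04,"ty":0.71,"tz":0.0,"turn":0.136},{"grip":0.5,"tx":-0.05,"ty":0.82,"tz":0.0,"turn":0.136},{"grip":0.5,"tx":-0.058,"ty":0.92,"tz":0.0,"turn":0.136},{"grip":0.5,"tx":-0.058,"ty":0.98,"tz":0.0,"turn":0.136},{"grip":0.5,"tx":-0.058,"ty":1.0,"tz":0.0,"turn":0.136},{"grip":0.5,"tx":-0.058,"ty":1.0,"tz":0.0,"turn":0.136}], newtons=12)

```text
clock: 12.75
position: [0.4917, 0.1321, 0.1934]
ee_rot: [-0.251, 3.116, -0.01]
force: [-0.3, -0.2, 0.1]
width: 0.621
```

Call:
drive_tool(increments=[{"grip":0.5,"tx":0.0,"ty":0.06,"tz":-0.03,"turn":0.0},{"grip":0.5,"tx":0.0,"ty":0.13,"tz":-0.07,"turn":0.0},{"grip":0.5,"tx":0.0,"ty":0.181,"tz":-0.12,"turn":0.0},{"grip":0.5,"tx":0.0,"ty":0.181,"tz":-0.158,"turn":0.0},{"grip":0.5,"tx":0.0,"ty":0.181,"tz":-0.158,"turn":0.0},{"grip":0.5,"tx":0.0,"ty":0.181,"tz":-0.158,"turn":0.0}], newtons=12)

```text
clock: 13.35
position: [0.4921, 0.2023, 0.1304]
ee_rot: [-0.247, 3.117, -0.012]
force: [0.3, 0.2, -0.1]
width: 0.616
```

Call:
drive_tool(increments=[{"grip":0.5,"tx":-0.001,"ty":0.003,"tz":-0.03,"turn":0.0},{"grip":0.5,"tx":-0.001,"ty":0.003,"tz":-0.06,"turn":0.0},{"grip":0.5,"tx":-0.001,"ty":0.003,"tz":-0.08,"turn":0.0},{"grip":0.5,"tx":-0.001,"ty":0.003,"tz":-0.088,"turn":0.0},{"grip":0.5,"tx":-0.001,"ty":0.003,"tz":-0.092,"turn":0.0},{"grip":0.5,"tx":-0.001,"ty":0.003,"tz":-0.092,"turn":0.0},{"grip":0.5,"tx":-0.001,"ty":0.003,"tz":-0.092,"turn":0.0}], newtons=12)

```text
clock: 14.05
position: [0.4929, 0.2036, 0.0939]
ee_rot: [-0.246, 3.114, -0.012]
force: [3.3, -0.4, 2.3]
width: 0.62
```

```bash
python3 - <<'E'
from h import *
s=get_image("scene")[:,:,::-1]; cv2.imwrite("pics/s9.png",s)
b=cv2.resize(s[240:340,340:470],(780,600),interpolation=cv2.INTER_CUBIC)
cv2.imwrite("pics/c8.png",b); o=observe(); print(o["position"],o["ee_rot"],o["width"]*92,o["force"])
E
```

```text
[0.49288742 0.20359723 0.09393232] [-0.24608078  3.11448543 -0.01177725] 56.683736985873594 [4.35594678 0.46491722 2.1413693 ]
```

View pics/c8.png

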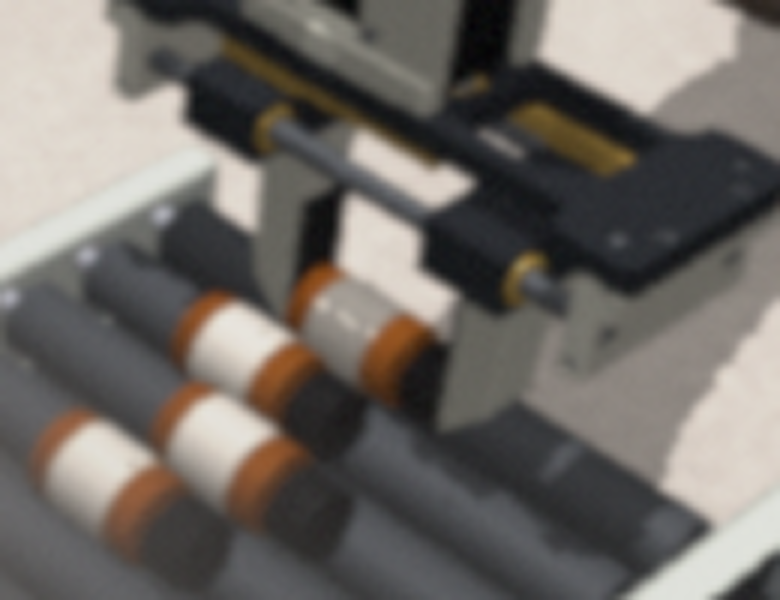

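Call:
drive_tool(increments=[{"grip":0.5,"tx":0.003,"ty":0.0,"tz":0.001,"turn":0.0},{"grip":0.5,"tx":0.003,"ty":0.0,"tz":0.0,"turn":0.0},{"grip":0.5,"tx":0.003,"ty":0.0,"tz":0.0,"turn":0.0}], newtons=12)

```text
clock: 14.4
position: [0.4935, 0.2035, 0.0936]
ee_rot: [-0.247, 3.116, -0.012]
force: [-0.2, 0.2, 0.7]
width: 0.618
```

Call:
drive_tool(increments=[{"grip":-0.3,"tx":0.0,"ty":0.0,"tz":0.0,"turn":0.0},{"grip":-0.45,"tx":0.0,"ty":0.0,"tz":0.0,"turn":0.0},{"grip":-0.5,"tx":0.0,"ty":0.0,"tz":0.0,"turn":0.0},{"grip":-0.5,"tx":0.0,"ty":0.0,"tz":0.0,"turn":0.0},{"grip":-0.5,"tx":0.0,"ty":0.0,"tz":0.04,"turn":0.0},{"grip":-0.5,"tx":0.0,"ty":0.0,"tz":0.1,"turn":0.0},{"grip":-0.5,"tx":0.0,"ty":0.0,"tz":0.18,"turn":0.0},{"grip":-0.5,"tx":0.0,"ty":0.0,"tz":0.25,"turn":0.0}], newtons=12)

```text
clock: 15.2
position: [0.4934, 0.2034, 0.1949]
ee_rot: [-0.246, 3.116, -0.012]
force: [0.4, 0.6, -1.6]
width: 0.745
```

Call:
drive_tool(increments=[{"grip":1.0,"tx":-0.06,"ty":0.1,"tz":0.0,"turn":0.0},{"grip":1.0,"tx":-0.12,"ty":0.2,"tz":0.0,"turn":0.0},{"grip":1.0,"tx":-0.166,"ty":0.3,"tz":0.0,"turn":0.0},{"grip":1.0,"tx":-0.166,"ty":0.334,"tz":0.0,"turn":0.0},{"grip":1.0,"tx":-0.166,"ty":0.334,"tz":-0.05,"turn":0.0},{"grip":1.0,"tx":-0.166,"ty":0.334,"tz":-0.11,"turn":0.0},{"grip":1.0,"tx":-0.166,"ty":0.334,"tz":-0.16,"turn":0.0},{"grip":1.0,"tx":-0.166,"ty":0.334,"tz":-0.187,"turn":0.0},{"grip":1.0,"tx":-0.166,"ty":0.334,"tz":-0.187,"turn":0.0},{"grip":1.0,"tx":-0.166,"ty":0.334,"tz":-0.187,"turn":0.0}], newtons=12)

```text
clock: 16.2
position: [0.4275, 0.337, 0.1206]
ee_rot: [-0.246, 3.115, -0.012]
force: [0.4, 0.1, 0.9]
width: 0.005
```

```bash
python3 - <<'E'
from h import *
s=get_image("scene")[:,:,::-1]; cv2.imwrite("pics/s10.png",s)
b=cv2.resize(s[250:370,350:510],(800,600),interpolation=cv2.INTER_CUBIC)
cv2.imwrite("pics/c9.png",b); o=observe(); print(o["position"],o["ee_rot"],o["width"]*92,o["force"])
E
```

```text
[0.42765237 0.33729388 0.12098157] [-0.24576733  3.11461106 -0.01103948] 0.5523706905460634 [ 0.28943865 -0.50256827  0.20618787]
```

View pics/c9.png

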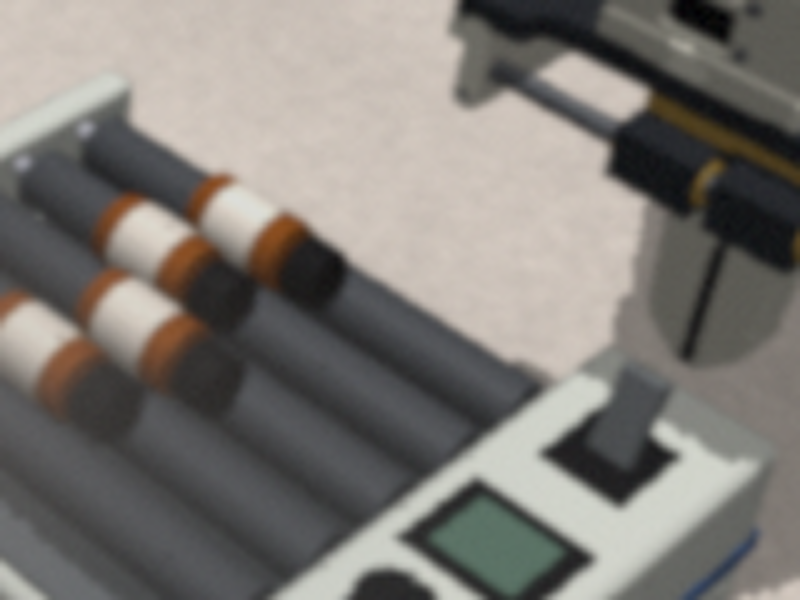

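Call:
drive_tool(increments=[{"grip":1.0,"tx":0.02,"ty":0.003,"tz":0.0,"turn":0.0},{"grip":1.0,"tx":0.035,"ty":0.006,"tz":0.0,"turn":0.0},{"grip":1.0,"tx":0.048,"ty":0.008,"tz":0.0,"turn":0.0},{"grip":1.0,"tx":0.06,"ty":0.01,"tz":0.0,"turn":0.0},{"grip":1.0,"tx":0.07,"ty":0.011,"tz":0.0,"turn":0.0},{"grip":1.0,"tx":0.08,"ty":0.013,"tz":0.0,"turn":0.0},{"grip":1.0,"tx":0.086,"ty":0.014,"tz":0.0,"turn":0.0},{"grip":1.0,"tx":0.09,"ty":0.014,"tz":0.0,"turn":0.0},{"grip":1.0,"tx":0.09,"ty":0.014,"tz":0.0,"turn":0.0}], newtons=12)

```text
clock: 17.15
position: [0.4638, 0.343, 0.121]
ee_rot: [-0.246, 3.114, -0.011]
force: [-0.8, -0.4, 0.7]
width: 0.004
```

Call:
drive_tool(increments=[{"grip":1.0,"tx":0.003,"ty":0.0,"tz":0.0,"turn":0.0},{"grip":1.0,"tx":0.005,"ty":0.001,"tz":0.0,"turn":0.0},{"grip":1.0,"tx":0.005,"ty":0.001,"tz":0.0,"turn":0.0}], newtons=12)

```text
clock: 17.45
position: [0.4658, 0.3434, 0.1209]
ee_rot: [-0.246, 3.115, -0.011]
force: [-0.4, -0.3, 0.5]
width: 0.006
```

Call:
drive_tool(increments=[{"grip":1.0,"tx":0.003,"ty":0.0,"tz":0.0,"turn":0.0},{"grip":1.0,"tx":0.005,"ty":0.001,"tz":0.0,"turn":0.0},{"grip":1.0,"tx":0.005,"ty":0.001,"tz":0.0,"turn":0.0}], newtons=12)

```text
clock: 17.75
position: [0.4671, 0.3436, 0.1206]
ee_rot: [-0.246, 3.116, -0.012]
force: [-4.8, -1.1, 1.5]
width: 0.006
```

```bash
python3 - <<'E'
from h import *
s=get_image("scene")[:,:,::-1]; cv2.imwrite("pics/s11.png",s)
b=cv2.resize(s[290:370,430:510],(600,600),interpolation=cv2.INTER_CUBIC)
cv2.imwrite("pics/c10.png",b); o=observe(); print(o["position"],o["force"])
E
```

```text
[0.46718721 0.34357782 0.12064224] [-4.63526005 -0.95904046  0.79387267]
```

View pics/c10.png

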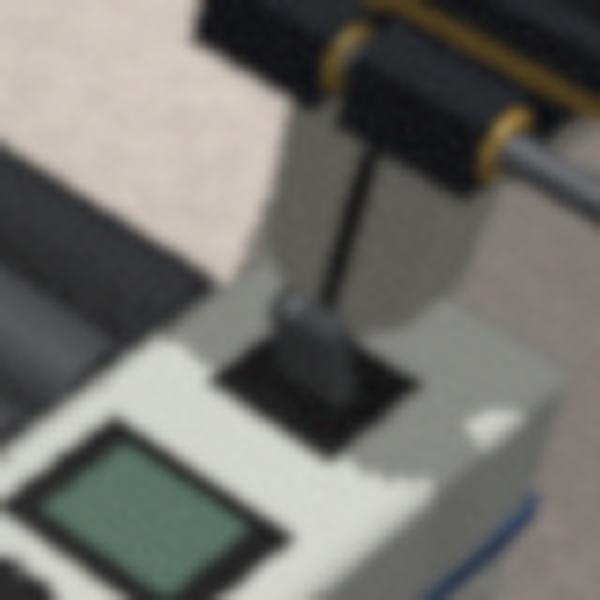

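Call:
drive_tool(increments=[{"grip":1.0,"tx":0.004,"ty":0.0,"tz":0.0,"turn":0.0},{"grip":1.0,"tx":0.006,"ty":0.001,"tz":0.0,"turn":0.0},{"grip":1.0,"tx":0.006,"ty":0.001,"tz":0.0,"turn":0.0}], newtons=12)

```text
clock: 18.1
position: [0.4676, 0.3437, 0.1203]
ee_rot: [-0.248, 3.119, -0.013]
force: [-9.5, -1.7, 5.0]
width: 0.003
```

Call:
drive_tool(increments=[{"grip":1.0,"tx":-0.03,"ty":-0.005,"tz":0.0,"turn":0.0},{"grip":1.0,"tx":-0.08,"ty":-0.013,"tz":0.0,"turn":0.0},{"grip":1.0,"tx":-0.12,"ty":-0.02,"tz":0.05,"turn":0.0},{"grip":1.0,"tx":-0.12,"ty":-0.02,"tz":0.15,"turn":0.0},{"grip":1.0,"tx":-0.12,"ty":0.06,"tz":0.25,"turn":0.0},{"grip":1.0,"tx":-0.12,"ty":0.16,"tz":0.3,"turn":0.0},{"grip":1.0,"tx":-0.12,"ty":0.28,"tz":0.3,"turn":0.0},{"grip":1.0,"tx":-0.12,"ty":0.4,"tz":0.3,"turn":0.0},{"grip":1.0,"tx":-0.12,"ty":0.4,"tz":0.3,"turn":0.0}], newtons=12)

```text
clock: 19.0
position: [0.4166, 0.5108, 0.2395]
ee_rot: [-0.259, 3.118, -0.008]
force: [-0.2, 0.1, -0.1]
width: 0.003
```

```bash
python3 - <<'E'
from h import *
s=get_image("scene")[:,:,::-1]; cv2.imwrite("pics/s12.png",s)
t=get_image("top")[:,:,::-1]; cv2.imwrite("pics/t12.png",t)
b=cv2.resize(s[265:365,340:500],(640,400),interpolation=cv2.INTER_CUBIC)
a=cv2.resize(s[185:265,190:330],(350,200),interpolation=cv2.INTER_CUBIC)
o=np.zeros((600,800,3),np.uint8); o[:400,:640]=b; o[400:,:350]=a
o[400:,360:760]=cv2.resize(t[150:315,130:460],(400,200),interpolation=cv2.INTER_AREA)
cv2.imwrite("pics/c11.png",o); q=observe(); print(q["clock"],q["position"],q["force"])
E
```

```text
19.1 [0.41918289 0.50460095 0.23971843] [-0.16138972 -0.60418935 -0.07094926]
```

```bash
python3 - <<'E'
from h import *
s0=cv2.imread("pics/scene0.png"); s=cv2.imread("pics/s12.png"); t0=cv2.imread("pics/top0.png"); t=cv2.imread("pics/t12.png")
c,sn=np.cos(.159),np.sin(.159)
W=lambda x,y,z:np.array([x*c-y*sn,x*sn+y*c,z])
for k,a in(("off",-.42),("on",.42)):
    p=W(.5205+.026*np.sin(a),.265,.104+.026*np.cos(a)); 
    for n,i0,i1 in(("scene",s0,s),("top",t0,t)):
        u,v=proj(n,p).round().astype(int); print(k,n,(u,v),"start",i0[v-1:v+2,u-1:u+2].mean((0,1)).round(),"now",i1[v-1:v+2,u-1:u+2].mean((0,1)).round())
g=s[318:350,458:488].mean(2); 
for r in range(0,32,2): print(" ".join(f"{int(v):3d}" for v in g[r,::2]))
def amb(im,x0,x1,y0,y1):
    h=cv2.cvtColor(im[y0:y1,x0:x1],cv2.COLOR_BGR2HSV).astype(int); m=((h[...,0]<20)&(h[...,1]>90)&(h[...,2]>50)).astype(np.uint8)
    n,l,st,ce=cv2.connectedComponentsWithStats(m); return [tuple((ce[i]+[x0,y0]).round(1)) for i in range(1,n) if st[i,4]>8]
print("rack top",amb(t,425,465,185,275)); print("mixer top",amb(t,190,260,190,285))
d=(np.abs(t.astype(int)-t0).max(2)>45).astype(np.uint8); n,l,st,ce=cv2.connectedComponentsWithStats(cv2.morphologyEx(d,cv2.MORPH_OPEN,np.ones((3,3))))
for i in range(1,n): print("diff",st[i])
E
```

```text
off scene (np.int64(479), np.int64(326)) start [91. 89. 86.] now [194. 202. 199.]
off top (np.int64(153), np.int64(278)) start [58. 57. 54.] now [19. 20. 20.]
on scene (np.int64(471), np.int64(332)) start [79. 79. 76.] now [106. 104. 101.]
on top (np.int64(152), np.int64(268)) start [20. 19. 20.] now [45. 44. 42.]
181 183 187 189 190 185 183 183 187 188 188 186 186 185 187
183 185 187 189 187 182 179 191 181 181 188 186 183 181 184
187 189 187 185 178 183 197 199 198 192 182 181 186 186 187
180 183 181 178 188 198 200 199 198 198 195 185 182 184 186
145 178 177 192 198 197 199 199 198 199 198 198 194 181 183
120 180 197 198 183 154 181 197 198 199 200 199 198 200 191
181 197 199 195 136 103 121 151 188 198 198 199 200 199 198
198 198 199 192 110  66  96 113 133 179 199 199 199 199 199
198 198 195 172  93  41  52  82  95 127 186 199 198 200 199
198 194 149  68  38  41  42  44  51  53 109 174 196 199 199
183 137  55  34  35  40  40  42  45  44  33  71 148 187 197
114  44  34  32  27  35  40  44  45  44  32  28  42  97 173
170 108  48  34  30  28  29  39  43  44  32  31  45 110 179
198 
[... 297 characters left out ...]
243.1)), (np.float64(457.3), np.float64(243.6)), (np.float64(457.6), np.float64(256.2)), (np.float64(442.7), np.float64(256.5))]
mixer top [(np.float64(227.7), np.float64(214.3)), (np.float64(212.7), np.float64(216.0)), (np.float64(223.6), np.float64(231.1)), (np.float64(208.4), np.float64(232.9)), (np.float64(237.5), np.float64(245.2)), (np.float64(222.2), np.float64(247.6)), (np.float64(233.8), np.float64(262.8)), (np.float64(218.6), np.float64(264.8))]
diff [431 198  28  27 505]
diff [211 210  19  12 157]
diff [219 258  17  13 160]
diff [   0  265   73   54 2887]
diff [   66   306   203   174 10206]
diff [   8  367  204  113 8327]
diff [  0 385   6   5  21]
diff [   0  424   48   56 1831]
```

```bash
python3 -c "
from cell import *
print(sign_off())"
```

```text
the job is handed in; nothing more can be done
None
```

I took both vials off the rack stop one after the other and laid them in the mixer's two empty outer valleys. I then pushed the toggle over and handed the job in at about 19 s on the robot clock.

**Vials:** In the last pictures all four vials lie in line in the mixer's valleys, and the two that were already there had not moved. Three vials remain on the rack, with the next one at the stop.

**Switch:** The push met the toggle's stop, with the force rising from about 1 N to 10 N. Afterwards the paddle showed at its predicted "on" place in both views and no longer at "off".

**Bystanders:** Comparing the first and last top views, the only changes were the rack's queue, the two new vials, and the arm with its shadow.

**Checks that failed or disagreed:**
- The first mixer fit was about 4 mm off along x, so I corrected it using the vials already lying there.
- The second vial touched a roller with about 4 N sideways while I lowered it. I shifted it by 1 mm before letting go.
- My final composite picture was refused because the viewing limit was reached, so the last checks are numeric only.

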